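# Inspect a calibration weight under a level loupe

## Task

Switch on the stage light by pressing the green, then the yellow, then the blue key fully down and letting each come up before the next. Then take the loupe by its handle out of its wooden cradle and hold its lens level and centred over the steel weight on the stage, right side up and at the height of the red pointer, touching neither the weight nor the pointer and leaving everything else where it is. Finish while still holding the loupe motionless there; do not put it down.

Things in the scene. Friction and masses are not known exactly. Their poses are not given: they have to be found in the camera images.
- green_key (a joint): Travel in m of the green round spring key (28 mm across) on the grey key pad: 0 up, 0.006 fully down; fully down takes about 4 N. It springs back. The three keys stand in a row 46 mm apart on a pad 74 x 164 mm; which colour is where in the row changes.
- yellow_key (a joint): Travel in m of the yellow key, like the green one.
- blue_key (a joint): Travel in m of the blue key, like the green one.
- green_key_top (a point): Centre of the top face of the green key (moves down with it); press straight down.
- yellow_key_top (a point): Centre of the top face of the yellow key.
- blue_key_top (a point): Centre of the top face of the blue key.
- cradle: Fixed dark wooden cradle, 150 x 60 mm and 37 mm high: a base 8 mm thick and two notched supports, 9 mm thick and 84 mm apart along its x axis, that carry the loupe handle's underside 30 mm above the bench. Between the supports the handle is free on both sides for 75 mm of its length. The notches are open upwards; 7 mm high lips stand 2 mm off each side of the handle. Origin: centre of the underside.
- loupe: Loupe (reading lens), about 90 g: a black handle 96 mm long (x), 16 mm wide (y) and 18 mm high (z) with a round steel lens frame, 60 mm across and 10 mm high, at its +x end. It starts level in the cradle. Origin: centre of the handle's underside; x points from handle to lens, z up.
- loupe_grip (a point): Point inside the loupe's handle near its balance point, mid height: 12 mm from the handle's middle towards the lens. Good place to grip, across y.
- lens_centre (a point): Centre of the lens, 90 mm along the loupe's x axis from its origin and 9 mm above the handle's underside (78 mm from loupe_grip, same height).
- stage: Fixed grey inspection stage: base 96 x 96 x 10 mm with a round table (top 14 mm above the bench) that carries the steel weight. A round steel post, 10 mm thick, top 185 mm above the bench, stands 80 mm from the table's centre along the stage's +x axis. Origin: centre of the square base's underside.
- focus_tip (a point): Tip of the red pointer that slides on the stage's post and marks the focal height (100 to 150 mm above the bench, different each time); the tip is 52 mm from the table's centre, towards it. Friction holds the pointer where it is; leave it there.
- weight: Polished steel calibration weight, 30 mm across, 52 mm high, with a knob on top, standing loose on the stage's table; the part to be inspected. Origin: centre of its underside, z up.
- small_weight: Loose polished weight 18 mm across, 34 mm high, on the bench; leave alone. Origin: centre of its underside.
- middle_weight: Loose polished weight 24 mm across, 42 mm high, on the bench; leave alone. Origin: centre of its underside.
- black_vial: Loose vial with a black cap, 25 mm across, 54 mm high, on the bench; leave alone. Origin: centre of its underside.
Mind the look-alikes: they are no part of the job. Leave any orange or turquoise look-alike of the weight alone.

How it is judged:
On the way, in this order (a step that is already met when the one before it is completed fails the run):
1. the green key alone is pressed down (value of joint green_key above 0.0042 m and value of joint each of yellow_key, blue_key below 0.002 m), for 0.05 s.
2. all keys are up again (value of joint each of green_key, yellow_key, blue_key below 0.002 m), for 0.05 s.
3. the yellow key alone is pressed down (value of joint yellow_key above 0.0042 m and value of joint each of green_key, blue_key below 0.002 m), for 0.05 s.
4. all keys are up again (all of step 2), for 0.05 s.
5. the blue key alone is pressed down (value of joint blue_key above 0.0042 m and value of joint each of green_key, yellow_key below 0.002 m), for 0.05 s.
6. the loupe is held clear above its cradle (height (world z) of loupe above 0.055 m and contact force between the fingers and loupe above 0.5 N), for 0.2 s.
At the end, for the whole second after the job is handed in: Lens centre within 12 mm of the weight's axis and within 7 mm of the pointer tip's height; loupe right side up, level within 7 degrees, still (under 15 mm/s), carried by the fingers alone; keys up; weight within 8 mm of its start and upright; bystanders within 20 mm of their starts (all of step 4 and horizontal distance between lens_centre and weight below 0.012 m and z of lens_centre in the frame of focus_tip between -0.007 and 0.007 m and angle between loupe's own z axis and vertical below 0.122 rad and linear speed of loupe below 0.015 m/s and contact force between the fingers and loupe above 0.5 N and contact force between loupe and stage below 0.2 N and contact force between loupe and weight below 0.2 N and contact force between loupe and cradle below 0.2 N and distance of weight from where it was at the start of the episode below 0.008 m and angle between weight's own z axis and vertical below 0.2 rad and distance of each of small_weight, middle_weight, black_vial from where it was at the start of the episode below 0.02 m); the arm keeps its last pose, push and grip.
It fails at once if two keys down at once (value of joint each of green_key, yellow_key above 0.003 m or value of joint each of green_key, blue_key above 0.003 m or value of joint each of yellow_key, blue_key above 0.003 m).
It fails at once if the loupe touches the weight or the stage with its pointer (contact force between loupe and weight above 0.3 N or contact force between loupe and stage above 0.3 N).
It fails at once if the red pointer is shifted by more than 4 mm (distance of focus_tip from where it was at the start of the episode above 0.004 m).
It fails at once if the weight on the stage is displaced by more than 8 mm or tipped (distance of weight from where it was at the start of the episode above 0.008 m or angle between weight's own z axis and vertical above 0.2 rad).
It fails at once if a bystander is displaced by more than 20 mm or tipped over ((distance of small_weight from where it was at the start of the episode above 0.02 m or angle between small_weight's own z axis and vertical above 0.5 rad) or (distance of middle_weight from where it was at the start of the episode above 0.02 m or angle between middle_weight's own z axis and vertical above 0.5 rad) or (distance of black_vial from where it was at the start of the episode above 0.02 m or angle between black_vial's own z axis and vertical above 0.5 rad)).
It also fails if it takes over 56 s, if anything falls off the work surface, if the arm or the gripper's body presses on something with over 40 N, if the wrist force passes 120 N, or if a joint passes its speed limit or range.

## Robot

A 6-joint arm with a two-finger parallel gripper is mounted at the origin on a cart in front of the work surface, level with it; the furniture and walls round the work are solid. World frame = base frame: x ahead of the robot, y to its left, z up, the work surface at z = 0. Lengths are in m, angles in rad, forces in N, time in s.
With the tool pointing down it reaches from about 0.225 to 0.725 m from the base axis. Payload 3.1 kg.
Tool frame: the origin (TCP) lies at the very end of the fingers, on their centre line; the grasp point (between the pads) lies 19 mm behind it; y points along the fingers, x is the direction in which the jaws open and shut, and the axes are right-handed (so a half turn about y gives the same grasp; the last joint's range is limited). The gripper opens to 85 mm and grips with 20 to 120 N. Pads are 22 mm wide; open, the fingers measure 114 mm over their backs; the gripper's body (76 mm by 85 mm) begins 54 mm behind the grasp point. The pads swing forward as they close: fully open they stand 13 mm farther back than shut.
Start: joints at [1.205, 0.048, 0.099, 1.622, 0, 1.443], TCP at [0.124, 0.51, 0.231] pointing down, gripper open.
Joint ranges: [-2.91, 2.91], [-0.99, 1.94], [-1.21, 1.42], [-2.12, 2.29], [-1.49, 1.47], [-3.14, 3.14]. Speed limits (rad/s): [2.79, 2.79, 3.14, 3.14, 3.14, 3.14].

## Interface

Orientations are given as a unit quaternion [x, y, z, w].
In Python, from workcell import robot, imaging, ticket gives the robot as it stands. The module is installed in compiled form; this text tells all that it offers.
- The arm moves only by the tool apply_moves, never from a script. Its argument "rows" is a list of rows, each a list of 3 entries, a list of its own where there are three numbers: the turn, a rotation vector about the tool's x, y, z in degrees, then the shift along the tool's x, y, z in mm, then the finger opening in mm, from 0 to 85.4. A call has 1 to 5 rows; each row shifts and turns the commanded pose from where the row before left it, along the tool's axes as they then stand; what a row does not reach is not made up. A row lasts 1/10 s, in which the tool goes at most 50 mm and 8.59 degrees, less where a joint would pass 70% of its speed; a pose out of reach is approached as far as the arm can. A call is refused whole if a number of a shift passes 50 or a number of a turn 8.59, either way. A call with a gripper value outside its range is refused whole. The fingers move at their own pace and stop on an object; the grip force is fixed at half the most. Time passes only in rows, so rows that do not move let the fingers close. It gives the time, the measured TCP pose, the force and the opening at its end, in the units of the state.
- robot.get_state(): the state, without advancing time (a new reading comes with each control period).
- imaging.camera(name): name is "scene" or "top" or "wrist"; returns a dict with "img" (384x512x3 uint8, red, green, blue), "fx", "fy", "cx", "cy" (pixels), "rvec" (rotation vector, rad) and "tvec" (3), from world to camera coordinates, as OpenCV has them; the wrist camera has in their place "T_tool_cam" (4x4, takes a point from camera to tool coordinates, whose origin is the TCP and whose axes are the tool frame's). Camera axes: x right, y down, z forward; pixel columns grow to the right and rows downward; lengths in m; the calibration is good to about 2 mm. A picture is of the moment at which its call begins: read the wrist's pose just before it. There is no depth.
- ticket.hand_in(): hands the job in, once; it reports no verdict.
The state is a dict: "t": time; "qpos": joint angles; "joint_velocities": joint speeds; "joint_efforts": joint torques, N m; "tool_pos": TCP position; "ee_rot": TCP orientation; "wrist_force": force on the tool from outside, world axes, zero at the start; "wrist_torque": the same for the moment, N m; "width": finger opening in m.
Only numpy, scipy, OpenCV 4.12 (cv2) and the standard library are available. Lean on these libraries where they do the work, as an engineer would, in place of code of your own. Each camera call takes 0.05 s, during which the arm holds its last target. There are 200 camera calls.

## Working session

There is one attempt and no reset: what is moved stays moved. The work goes in short steps, Python scripts to look and compute and a tool call to move; the robot and the scene stay as the last step left them, time stands still between calls to the robot, and variables do not carry over. Pictures are saved under pics/ and viewed, about 8 in all and at most 12, crops included, and the job is handed in when it is done.

Besides the shell and the picture viewer there is one more tool, called after "Request:" by a JSON object that holds its "api" and its "payload", one argument or row to a line. apply_moves: Moves the arm, as the interface text tells. Its arguments: {"type":"object","properties":{"rows":{"type":"array"}},"required":["rows"]}

```bash
mkdir -p pics; cat > h.py <<'E'
import numpy as np, cv2
from workcell import robot, imaging, ticket
from scipy.spatial.transform import Rotation as R
def cam(n):
    s=robot.get_state(); c=imaging.camera(n)
    K=np.array([[c['fx'],0,c['cx']],[0,c['fy'],c['cy']],[0,0,1]])
    if n=='wrist':
        T=np.eye(4);T[:3,:3]=R.from_quat(s['ee_rot']).as_matrix();T[:3,3]=s['tool_pos']
        T=T@np.array(c['T_tool_cam']); A=T[:3,:3];o=T[:3,3]
    else:
        A=R.from_rotvec(np.ravel(c['rvec'])).as_matrix().T; o=-A@np.ravel(c['tvec'])
    return c['img'],K,A,o
def ray(K,A,u,v):
    d=A@np.linalg.solve(K,[u,v,1.]); return d/np.linalg.norm(d)
def plane(K,A,o,u,v,z):
    d=ray(K,A,u,v); return o+d*(z-o[2])/d[2]
def proj(K,A,o,p):
    q=K@(A.T@(np.asarray(p)-o)); return q[:2]/q[2]
def tri(r1,r2):
    (o1,d1),(o2,d2)=r1,r2
    s=np.linalg.lstsq(np.c_[d1,-d2],o2-o1,rcond=None)[0]
    a,b=o1+s[0]*d1,o2+s[1]*d2
    return (a+b)/2,np.linalg.norm(a-b)
def save(n,img): cv2.imwrite('pics/'+n+'.png',img[:,:,::-1])
E
python3 - <<'E'
from h import *
s=robot.get_state();print({k:np.round(v,3).tolist() for k,v in s.items()})
for n in('scene','top'):
    im,K,A,o=cam(n);np.savez(n,im=im,K=K,A=A,o=o);save(n,im);print(n,o.round(3),A[:,2].round(3),K[0,0])
a=np.load('scene.npz')['im'];b=np.load('top.npz')['im']
E
```

```text
{'t': 0.0, 'qpos': [1.205, 0.049, 0.098, 1.622, -0.0, 1.443], 'joint_velocities': [0.0, 0.0, 0.001, 0.001, -0.0, 0.0], 'joint_efforts': [-0.0, -33.878, 32.002, 0.02, -0.0, 0.0], 'tool_pos': [0.123, 0.51, 0.23], 'ee_rot': [0.556, 0.436, -0.438, -0.555], 'wrist_force': [0.17, -0.066, -0.161], 'wrist_torque': [0.066, 0.004, -0.025], 'width': 0.085}
scene [ 0.033 -0.725  1.072] [ 0.347  0.552 -0.758] 477.13694802765804
top [ 0.373 -0.016  1.394] [ 0.084  0.01  -0.996] 460.8080322079885
```

```bash
ls pics
```

```text
scene.png
top.png
```

View pics/top.png

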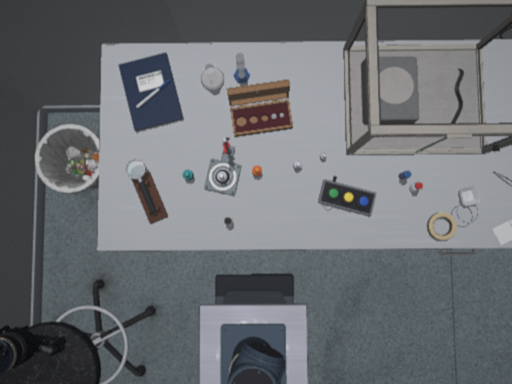

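View pics/scene.png

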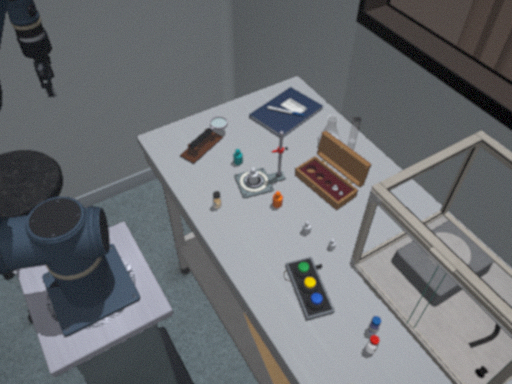

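Top view: 
- Cradle with loupe: handle (150,195), lens (137,170).
- Stage (222,177), pointer (227,147).
- Key pad (347,197): green (333,193), yellow (348,197), blue (364,201).
- Candidates for the weight: steel one on the stage (222,177), turquoise (188,175), orange (257,170), small steel (297,165), (323,157). I choose the one on the stage. The black-capped vial at (228,221) stays alone.
- Candidates for the keys: blue cap (406,175) and red cap (418,186) are bottles, not keys.

Now I'll check with a close crop and measure.

```bash
python3 - <<'E'
from h import *
T=np.load('top.npz');S=np.load('scene.npz')
c=lambda im,x,y,w,h,f:cv2.resize(im[y:y+h,x:x+w],None,fx=f,fy=f,interpolation=cv2.INTER_CUBIC)
a=np.hstack([c(T['im'],120,135,65,100,6),c(T['im'],195,130,65,100,6)])
b=np.hstack([c(S['im'],175,105,65,100,6)[:, :390],c(S['im'],230,120,65,100,6)])
save('crop',cv2.resize(np.vstack([a[:,:],]),None,fx=1,fy=1)); save('crop2',b)
for n,D in(('top',T),('scene',S)):
    hsv=cv2.cvtColor(D['im'],cv2.COLOR_RGB2HSV)
    print(n,'tcp px',proj(D['K'],D['A'],D['o'],[.123,.51,.23]).round(0))
    for k,(lo,hi) in dict(g=(45,75),y=(22,35),b=(105,125),r=(0,8)).items():
        m=cv2.inRange(hsv,(lo,150 if k!='r' else 110,60),(hi,255,255))
        N,_,st,ce=cv2.connectedComponentsWithStats(m)
        for i in range(1,N):
            if st[i,4]>(30 if k!='r' else 8): print(k,ce[i].round(1),st[i].tolist(),plane(D['K'],D['A'],D['o'],*ce[i],.03).round(3))
E
```

```text
top tcp px [ 47. 332.]
y [349.6 197.5] [346, 194, 7, 8, 33] [ 0.465 -0.289  0.03 ]
b [363.4 200.6] [359, 196, 9, 10, 65] [ 0.456 -0.33   0.03 ]
r [225.5 147.1] [223, 143, 6, 10, 28] [0.62  0.078 0.03 ]
r [ 88.2 172.1] [86, 168, 6, 8, 25] [0.548 0.489 0.03 ]
r [418.5 185.4] [416, 183, 6, 6, 31] [ 0.499 -0.494  0.03 ]
scene tcp px [52. 90.]
g [303.3 266.3] [299, 262, 10, 10, 75] [ 0.481 -0.242  0.03 ]
y [309.4 281.8] [304, 276, 12, 12, 115] [ 0.468 -0.287  0.03 ]
b [316.2 297.9] [311, 292, 12, 12, 109] [ 0.456 -0.331  0.03 ]
b [375.9 320.7] [373, 317, 7, 8, 47] [ 0.54  -0.452  0.03 ]
r [321.5 186.9] [316, 182, 13, 11, 16] [ 0.681 -0.05   0.03 ]
r [374.2 339.4] [370, 335, 9, 10, 60] [ 0.507 -0.485  0.03 ]
```

View pics/crop.png

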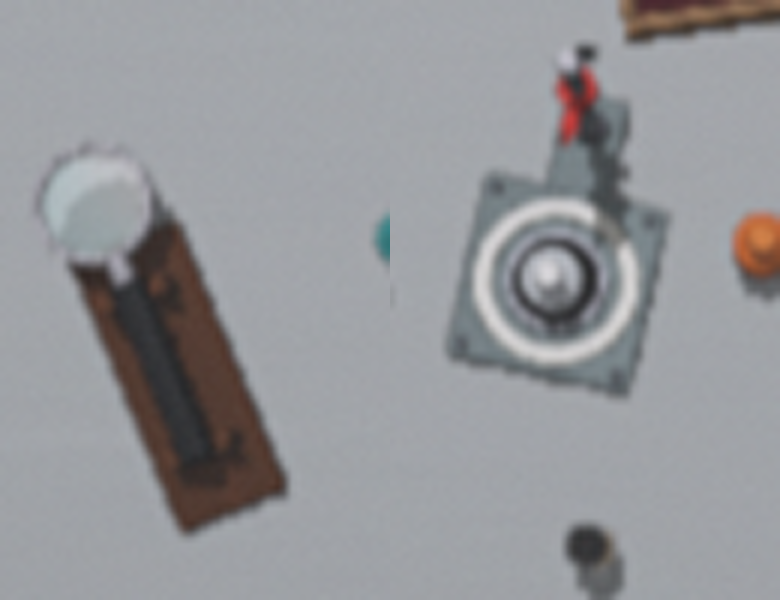

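View pics/crop2.png

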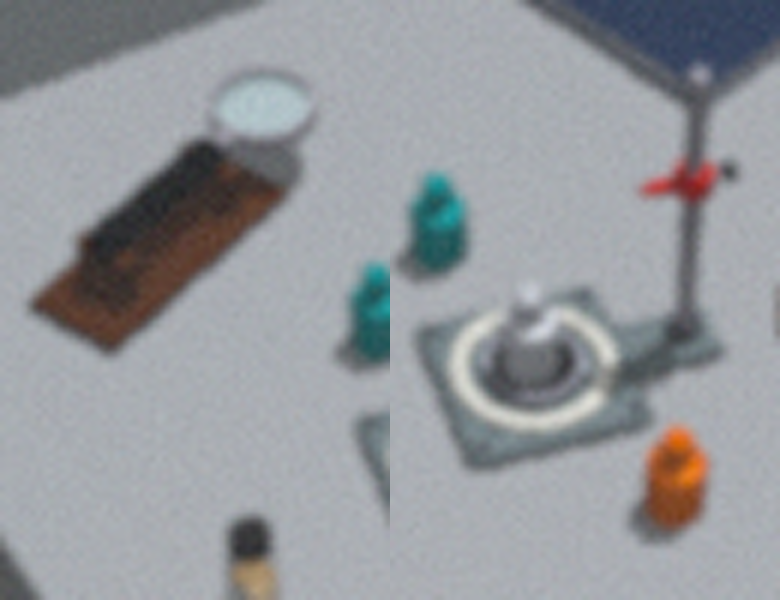

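```bash
python3 - <<'E'
from h import *
T=np.load('top.npz');S=np.load('scene.npz')
P=dict(lens=((135.8,169.2),(218.3,122.6)),tip=((224.1,152.6),(271.6,150.9)),knob=((221.3,174.9),(253,168.2)),ring=((222.3,176.3),(253.8,180.5)),post=((224.3,139.9),(281.3,131.6)),
yel=((348.5,197.3),(309.4,281.8)),blue=((363.4,200.6),(316.2,297.9)))
for k,(a,b) in P.items():
    p,e=tri((T['o'],ray(T['K'],T['A'],*a)),(S['o'],ray(S['K'],S['A'],*b)));print(k,p.round(4),e.round(4))
print('ring plane',plane(T['K'],T['A'],T['o'],222.3,176.3,.014),plane(S['K'],S['A'],S['o'],253.8,180.5,.014))
print('handle end',plane(T['K'],T['A'],T['o'],152.1,210.4,.048),'lens',plane(T['K'],T['A'],T['o'],135.8,169.2,.044),plane(S['K'],S['A'],S['o'],218.3,122.6,.044))
# obstacles
for n,u,v,z in(('turq',188,174,.04),('vial',228,221,.05),('orange',257,170,.04)):print(n,plane(T['K'],T['A'],T['o'],u,v,z).round(3))
s=robot.get_state();print(R.from_quat(s['ee_rot']).as_matrix().round(3))
im,K,A,o=cam('wrist');save('w0',im);print(o,A.round(2))
E
```

```text
lens [0.555  0.3441 0.0373] 0.0015
tip [0.5877 0.0761 0.1173] 0.0015
knob [0.5318 0.0877 0.0657] 0.0003
ring [0.5348 0.0888 0.0095] 0.0015
post [0.6116 0.0702 0.1841] 0.0009
yel [ 0.4666 -0.2866  0.0305] 0.0018
blue [ 0.4561 -0.3306  0.0285] 0.0007
ring plane [0.53357383 0.08877066 0.014     ] [0.533369   0.08501584 0.014     ]
handle end [0.43092259 0.29208365 0.048     ] lens [0.55343739 0.34267311 0.044     ] [0.55230887 0.33692385 0.044     ]
turq [0.538 0.188 0.04 ]
vial [0.398 0.07  0.05 ]
orange [ 0.548 -0.016  0.04 ]
[[ 0.236 -0.001 -0.972]
 [ 0.972 -0.002  0.236]
 [-0.002 -1.     0.   ]]
[0.04821137 0.52774926 0.3719014 ] [[ 0.24  0.93  0.29]
 [ 0.97 -0.22 -0.07]
 [-0.    0.3  -0.95]]
```

Request:
{"api": "apply_moves", "payload": {
  "rows": [
    [[0, 0, 0], [-16, 0, -13], 0],
    [[0, 0, 0], [-32, 0, -26], 0],
    [[0, 0, 0], [-32, 0, -26], 0],
    [[0, 0, 0], [-32, 0, -26], 0],
    [[0, 0, 0], [-32, 0, -26], 0]
  ]
}}

```text
t: 0.65
tool_pos: [0.2037, 0.3412, 0.2309]
ee_rot: [0.556, 0.437, -0.438, -0.555]
wrist_force: [0.9, 0.1, 0.6]
width: 0.0125
```

Request:
{"api": "apply_moves", "payload": {
  "rows": [
    [[0, 0, 0], [-32, 0, -26], 0],
    [[0, 0, 0], [-32, 0, -26], 0],
    [[0, 0, 0], [-32, 0, -26], 0],
    [[0, 0, 0], [-32, 0, -26], 0],
    [[0, 0, 0], [-32, 0, -26], 0]
  ]
}}

```text
t: 1.15
tool_pos: [0.2923, 0.1551, 0.2311]
ee_rot: [0.556, 0.437, -0.437, -0.556]
wrist_force: [0.9, 0.7, -0.2]
width: -0.0003
```

Request:
{"api": "apply_moves", "payload": {
  "rows": [
    [[0, 0, 0], [-32, 0, -26], 0],
    [[0, 0, 0], [-32, 0, -26], 0],
    [[0, 0, 0], [-32, 0, -26], 0],
    [[0, 0, 0], [-32, 0, -26], 0],
    [[0, 0, 0], [-32, 0, -26], 0]
  ]
}}

```text
t: 1.65
tool_pos: [0.381, -0.0313, 0.2311]
ee_rot: [-0.556, -0.437, 0.437, 0.556]
wrist_force: [-0.0, -0.1, -0.4]
width: -0.0001
```

Request:
{"api": "apply_moves", "payload": {
  "rows": [
    [[0, 0, 0], [-32, 0, -26], 0],
    [[0, 0, 0], [-32, 0, -26], 0],
    [[0, 0, 0], [-32, 0, -26], 0],
    [[0, 0, 0], [-20, 0, -16], 0],
    [[0, 0, 0], [0, 0, 0], 0]
  ]
}}

```text
t: 2.15
tool_pos: [0.4454, -0.1672, 0.23]
ee_rot: [-0.556, -0.436, 0.437, 0.557]
wrist_force: [0.0, 1.0, -0.6]
width: -0.0002
```

```bash
cat >> h.py <<'E'
def to(p):
    s=robot.get_state();M=R.from_quat(s['ee_rot']).as_matrix()
    print('t',round(s['t'],2),'tcp',np.round(s['tool_pos'],4),'F',np.round(s['wrist_force'],1),'xhead',np.degrees(np.arctan2(M[1,0],M[0,0])).round(2),'ydir',M[:,1].round(3),'w',round(s['width'],4))
    if p is not None: print('shift mm',(M.T@(np.asarray(p)-s['tool_pos'])*1000).round(1))
E
python3 - <<'E'
from h import *
to([.478,-.2425,.1])
im,K,A,o=cam('wrist');save('w1',im);np.savez('w1',im=im,K=K,A=A,o=o)
hsv=cv2.cvtColor(im,cv2.COLOR_RGB2HSV)
for k,(lo,hi) in dict(g=(45,75),y=(22,35),b=(105,125)).items():
    m=cv2.inRange(hsv,(lo,150,60),(hi,255,255))
    N,_,st,ce=cv2.connectedComponentsWithStats(m)
    for i in range(1,N):
        if st[i,4]>100: print(k,ce[i].round(1),st[i].tolist(),plane(K,A,o,*ce[i],.028).round(4))
E
```

```text
t 2.15 tcp [ 0.4454 -0.1672  0.23  ] F [ 0.   1.  -0.6] xhead 76.16 ydir [-0.001 -0.    -1.   ] w -0.0002
shift mm [-65.3 129.9 -49.9]
g [204.8 210.9] [194, 200, 23, 22, 401] [ 0.4807 -0.2425  0.028 ]
y [167.3 209.6] [155, 198, 26, 24, 477] [ 0.468 -0.287  0.028]
b [129.6 209.1] [118, 198, 25, 23, 442] [ 0.4563 -0.3318  0.028 ]
b [ 52.2 291.7] [45, 285, 16, 14, 171] [ 0.543  -0.4768  0.028 ]
```

View pics/w1.png

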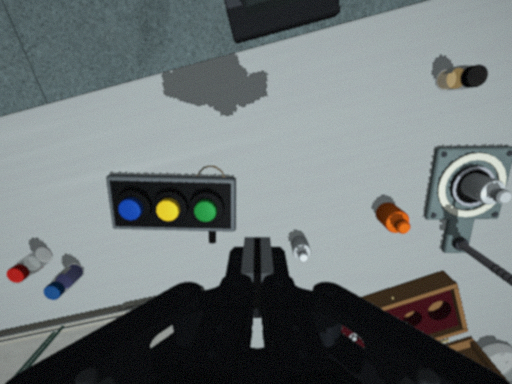

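The wrist view shows the pad with blue (130,209), yellow (167,210), green (205,211), all within 2–3 mm of the other cameras. Next I move over green and go down.

Request:
{"api": "apply_moves", "payload": {
  "rows": [
    [[0, 0, 0], [-32, 0, -26], 0],
    [[0, 0, 0], [-33, 0, -26], 0],
    [[0, 0, 0], [0, 45, 0], 0],
    [[0, 0, 0], [0, 45, 0], 0],
    [[0, 0, 0], [0, 45, 0], 0]
  ]
}}

```text
t: 2.7
tool_pos: [0.4802, -0.2391, 0.0953]
ee_rot: [0.556, 0.438, -0.437, -0.555]
wrist_force: [1.0, -1.5, -0.6]
width: 0.0003
```

Request:
{"api": "apply_moves", "payload": {
  "rows": [
    [[0, 0, 0], [0, 40, 0], 0],
    [[0, 0, 0], [0, 10, 0], 0],
    [[0, 0, 0], [0, 0, 0], 0]
  ]
}}

```text
t: 3.0
tool_pos: [0.4783, -0.2378, 0.0445]
ee_rot: [-0.554, -0.437, 0.438, 0.557]
wrist_force: [-0.0, 0.0, 0.6]
width: 0.0001
```

```bash
python3 - <<'E'
from h import *
to([.4805,-.2425,.024])
E
```

```text
t 3.0 tcp [ 0.4783 -0.2378  0.0445] F [-0.   0.   0.6] xhead 76.44 ydir [-0.004  0.003 -1.   ] w 0.0001
shift mm [-4.1 20.5 -3.4]
```

Request:
{"api": "apply_moves", "payload": {
  "rows": [
    [[0, 0, 0], [-4, 6, -3], 0],
    [[0, 0, 0], [0, 5, 0], 0],
    [[0, 0, 0], [0, 3, 0], 0],
    [[0, 0, 0], [0, 0, 0], 0]
  ]
}}

```text
t: 3.4
tool_pos: [0.483, -0.2452, 0.0334]
ee_rot: [0.557, 0.437, -0.437, -0.555]
wrist_force: [0.3, -0.3, 1.5]
width: -0.0001
```

Request:
{"api": "apply_moves", "payload": {
  "rows": [
    [[0, 0, 0], [0, 2, 0], 0],
    [[0, 0, 0], [0, 0, 0], 0]
  ]
}}

```text
t: 3.6
tool_pos: [0.4829, -0.2451, 0.0312]
ee_rot: [0.557, 0.437, -0.437, -0.555]
wrist_force: [0.9, -0.9, 2.8]
width: 0.0001
```

Request:
{"api": "apply_moves", "payload": {
  "rows": [
    [[0, 0, 0], [0, 2, 0], 0],
    [[0, 0, 0], [0, 0, 0], 0]
  ]
}}

```text
t: 3.8
tool_pos: [0.4829, -0.2451, 0.0289]
ee_rot: [0.557, 0.437, -0.437, -0.555]
wrist_force: [2.3, -0.7, 3.3]
width: -0.0001
```

Request:
{"api": "apply_moves", "payload": {
  "rows": [
    [[0, 0, 0], [0, 2, 0], 0],
    [[0, 0, 0], [0, 0, 0], 0]
  ]
}}

```text
t: 4.0
tool_pos: [0.4829, -0.2451, 0.028]
ee_rot: [0.557, 0.437, -0.437, -0.555]
wrist_force: [-0.5, -0.1, 7.2]
width: -0.0002
```

Request:
{"api": "apply_moves", "payload": {
  "rows": [
    [[0, 0, 0], [0, 1, 0], 0],
    [[0, 0, 0], [0, 0, 0], 0]
  ]
}}

```text
t: 4.2
tool_pos: [0.4829, -0.2451, 0.0279]
ee_rot: [0.557, 0.437, -0.437, -0.555]
wrist_force: [-0.9, 0.1, 12.0]
width: -0.0001
```

Green hit its stop at z = 0.028 with 12 N. Release it, then go to yellow.

Request:
{"api": "apply_moves", "payload": {
  "rows": [
    [[0, 0, 0], [0, -14, 0], 0],
    [[0, 0, 0], [0, -12, 0], 0],
    [[0, 0, 0], [0, 0, 0], 0],
    [[0, 0, 0], [-22, 0, 2], 0],
    [[0, 0, 0], [-22, 0, 2], 0]
  ]
}}

```text
t: 4.7
tool_pos: [0.4672, -0.2857, 0.0505]
ee_rot: [-0.555, -0.437, 0.438, 0.556]
wrist_force: [-0.2, -1.0, -0.3]
width: 0.0
```

Request:
{"api": "apply_moves", "payload": {
  "rows": [
    [[0, 0, 0], [0, 0, 0], 0],
    [[0, 0, 0], [0, 7, 0], 0],
    [[0, 0, 0], [0, 6, 0], 0],
    [[0, 0, 0], [0, 0, 0], 0]
  ]
}}

```text
t: 5.1
tool_pos: [0.4667, -0.2845, 0.0362]
ee_rot: [-0.554, -0.437, 0.438, 0.557]
wrist_force: [0.6, 0.1, 0.0]
width: -0.0001
```

Request:
{"api": "apply_moves", "payload": {
  "rows": [
    [[0, 0, 0], [-2, 4, 0], 0],
    [[0, 0, 0], [0, 3, 0], 0],
    [[0, 0, 0], [0, 2, 0], 0],
    [[0, 0, 0], [0, 2, 0], 0],
    [[0, 0, 0], [0, 0, 0], 0]
  ]
}}

```text
t: 5.6
tool_pos: [0.4674, -0.2878, 0.028]
ee_rot: [-0.556, -0.437, 0.437, 0.556]
wrist_force: [-1.0, 2.0, 4.4]
width: 0.0003
```

Request:
{"api": "apply_moves", "payload": {
  "rows": [
    [[0, 0, 0], [0, 1, 0], 0],
    [[0, 0, 0], [0, 0, 0], 0]
  ]
}}

```text
t: 5.8
tool_pos: [0.4675, -0.2879, 0.028]
ee_rot: [0.556, 0.437, -0.437, -0.556]
wrist_force: [-1.6, 3.8, 8.3]
width: 0.0001
```

Yellow is fully down. Blue next.

Request:
{"api": "apply_moves", "payload": {
  "rows": [
    [[0, 0, 0], [0, -13, 0], 0],
    [[0, 0, 0], [0, -12, 0], 0],
    [[0, 0, 0], [0, 0, 0], 0],
    [[0, 0, 0], [-23, 0, 0], 0],
    [[0, 0, 0], [-22, 0, 1], 0]
  ]
}}

```text
t: 6.3
tool_pos: [0.4559, -0.332, 0.0513]
ee_rot: [0.556, 0.437, -0.438, -0.555]
wrist_force: [-1.4, -0.3, 0.0]
width: -0.0001
```

Request:
{"api": "apply_moves", "payload": {
  "rows": [
    [[0, 0, 0], [0, 0, 0], 0],
    [[0, 0, 0], [0, 7, 0], 0],
    [[0, 0, 0], [0, 6, 0], 0],
    [[0, 0, 0], [0, 4, 0], 0],
    [[0, 0, 0], [0, 3, 0], 0]
  ]
}}

```text
t: 6.8
tool_pos: [0.4553, -0.3304, 0.0305]
ee_rot: [-0.555, -0.437, 0.437, 0.556]
wrist_force: [-1.0, 2.6, 2.8]
width: -0.0001
```

Request:
{"api": "apply_moves", "payload": {
  "rows": [
    [[0, 0, 0], [0, 2, 0], 0],
    [[0, 0, 0], [0, 2, 0], 0],
    [[0, 0, 0], [0, 1, 0], 0],
    [[0, 0, 0], [0, 0, 0], 0],
    [[0, 0, 0], [0, 0, 0], 0]
  ]
}}

```text
t: 7.3
tool_pos: [0.4555, -0.3308, 0.028]
ee_rot: [-0.555, -0.438, 0.437, 0.556]
wrist_force: [-3.3, 5.5, 10.0]
width: 0.0004
```

All three pressed. Rise and move over the stage, taking wrist views.

Request:
{"api": "apply_moves", "payload": {
  "rows": [
    [[0, 0, 0], [0, -30, 0], 0],
    [[0, 0, 0], [0, -48, 0], 0],
    [[0, 0, 0], [0, -48, 0], 0],
    [[0, 0, 0], [0, -48, 0], 0],
    [[0, 0, 0], [0, -48, 0], 0]
  ]
}}

```text
t: 7.8
tool_pos: [0.4559, -0.3318, 0.2502]
ee_rot: [0.556, 0.437, -0.437, -0.555]
wrist_force: [0.9, -0.5, -0.1]
width: 0.0001
```

Request:
{"api": "apply_moves", "payload": {
  "rows": [
    [[0, 0, 0], [30, 0, 0], 0],
    [[0, 0, 0], [45, 0, 0], 0],
    [[0, 0, 0], [45, 0, 0], 0],
    [[0, 0, 0], [45, 0, 0], 0],
    [[0, 0, 0], [45, 0, 0], 0]
  ]
}}

```text
t: 8.3
tool_pos: [0.5059, -0.1262, 0.2484]
ee_rot: [0.556, 0.437, -0.437, -0.555]
wrist_force: [1.2, 0.2, 0.5]
width: -0.0001
```

Request:
{"api": "apply_moves", "payload": {
  "rows": [
    [[0, 0, 0], [45, 0, 0], 0],
    [[0, 0, 0], [45, 0, 0], 0],
    [[0, 0, 0], [20, 0, 0], 0],
    [[0, 0, 0], [0, 0, 0], 0],
    [[0, 0, 0], [0, 0, 0], 0]
  ]
}}

```text
t: 8.8
tool_pos: [0.5313, -0.0207, 0.2482]
ee_rot: [0.556, 0.437, -0.438, -0.555]
wrist_force: [0.3, -0.2, -0.5]
width: -0.0002
```

```bash
python3 - <<'E'
from h import *
to(None)
im,K,A,o=cam('wrist');np.savez('wA',im=im,K=K,A=A,o=o)
save('wA',im)
E
```

```text
t 8.8 tcp [ 0.5313 -0.0207  0.2482] F [ 0.3 -0.2 -0.5] xhead 76.44 ydir [ 0.    -0.001 -1.   ] w -0.0002
```

Request:
{"api": "apply_moves", "payload": {
  "rows": [
    [[0, 0, 0], [30, 0, 7], 0],
    [[0, 0, 0], [45, 0, 11], 0],
    [[0, 0, 0], [45, 0, 11], 0],
    [[0, 0, 0], [45, 0, 11], 0],
    [[0, 0, 0], [38, 0, 9], 0]
  ]
}}

```text
t: 9.35
tool_pos: [0.5316, 0.1886, 0.2484]
ee_rot: [0.556, 0.437, -0.436, -0.556]
wrist_force: [-0.1, -0.7, -0.2]
width: 0.0001
```

Request:
{"api": "apply_moves", "payload": {
  "rows": [
    [[0, 0, 0], [0, 0, 0], 0],
    [[0, 0, 0], [0, 0, 0], 0]
  ]
}}

```text
t: 9.55
tool_pos: [0.5315, 0.1875, 0.2481]
ee_rot: [0.556, 0.437, -0.437, -0.556]
wrist_force: [-0.2, -0.1, 1.1]
width: 0.0003
```

```bash
python3 - <<'E'
from h import *
to(None)
im,K,A,o=cam('wrist');np.savez('wB',im=im,K=K,A=A,o=o)
a=np.load('wA.npz')['im']
save('wAB',cv2.resize(np.vstack([a[:300],im[:300]]),(512,600)))
for n in 'AB':
    D=np.load(f'w{n}.npz');D=(D['K'],D['A'],D['o'])
    for k,p in dict(tip=(.5877,.0761,.1173),knob=(.533,.087,.066),lens=(.5535,.342,.044),grip=(.482,.312,.048)).items():print(n,k,proj(*D,p).round(0))
E
```

```text
t 9.55 tcp [0.5315 0.1875 0.2481] F [-0.2 -0.1  1.1] xhead 76.37 ydir [-0.    -0.001 -1.   ] w 0.0003
A tip [366. 217.]
A knob [354. 152.]
A lens [577. 113.]
A grip [556.  51.]
B tip [166. 261.]
B knob [172. 194.]
B lens [390. 156.]
B grip [357. 100.]
```

View pics/wAB.png

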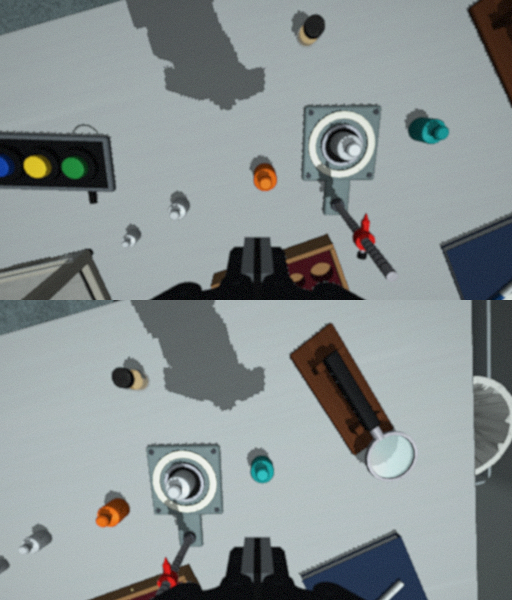

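Wrist views A (upper half) and B (lower half) agree with the predictions. Tip is at about (364,215) in A and (167,259) in B. Lens is at (390,155) and the handle runs (332,53)–(377,131) in B. Next I refine these numerically.

```bash
python3 - <<'E'
from h import *
L={n:np.load(f'w{n}.npz') for n in 'AB'}; W={}
for n,(x0,x1,y0,y1) in dict(A=(345,385,205,262),B=(150,185,250,300)).items():
    im=L[n]['im'];h=cv2.cvtColor(im,cv2.COLOR_RGB2HSV)
    m=(cv2.inRange(h,(0,150,80),(6,255,255))|cv2.inRange(h,(174,150,80),(180,255,255)))[y0:y1,x0:x1]
    ys,xs=np.nonzero(m); t=ys.min(); k=ys<=t+2; W[n]=(xs[k].mean()+x0,t+y0); print(n,W[n],len(ys))
T=np.load('top.npz');S=np.load('scene.npz')
rr={n:(L[n]['o'],ray(L[n]['K'],L[n]['A'],*W[n])) for n in 'AB'}
rr['T']=(T['o'],ray(T['K'],T['A'],224.1,152.6));rr['S']=(S['o'],ray(S['K'],S['A'],271.6,150.9))
for a,b in('AB','AS','BS','AT','BT'):
    p,e=tri(rr[a],rr[b]);print('tip',a,b,p.round(4),e.round(4))
# weight/stage ring (white) centre at z=.014
D=lambda n:(L[n]['K'],L[n]['A'],L[n]['o'])
for n,(u,v),(a,b) in(('A',(341,143),(350,148)),('B',(184,480-300),(178,488-300))):
    print(n,'ring',plane(*D(n),u,v,.014).round(4),'knob',plane(*D(n),a,b,.064).round(4))
# handle dark blob in B
im=L['B']['im'];h=cv2.cvtColor(im,cv2.COLOR_RGB2HSV)
m=cv2.inRange(h,(0,0,0),(180,255,48));m[:, :310]=0;m[:,400:]=0;m[:40]=0;m[145:]=0
c=max(cv2.findContours(m,0,1)[0],key=cv2.contourArea);r=cv2.minAreaRect(c);print('handle rect',r)
bx=cv2.boxPoints(r);print([plane(*D('B'),*q,.048).round(4).tolist() for q in bx])
g=cv2.cvtColor(im,cv2.COLOR_RGB2GRAY)
print('lens',plane(*D('B'),390,155,.044).round(4))
v=im.copy();cv2.drawContours(v,[bx.astype(int)],0,(255,0,0),1);save('hB',cv2.resize(v[20:190,290:430],None,fx=4,fy=4,interpolation=cv2.INTER_NEAREST)[:600])
E
```

```text
A (np.float64(365.2857142857143), np.int64(215)) 270
B (np.float64(165.71428571428572), np.int64(259)) 270
tip A B [0.5866 0.0759 0.1152] 0.0003
tip A S [0.5851 0.0746 0.1193] 0.0012
tip B S [0.5865 0.0765 0.1169] 0.0011
tip A T [0.5891 0.0768 0.1103] 0.0012
tip B T [0.5881 0.0756 0.114 ] 0.0017
A ring [0.5306 0.0875 0.014 ] knob [0.5284 0.0842 0.064 ]
B ring [0.5302 0.0892 0.014 ] knob [0.5277 0.0951 0.064 ]
handle rect ((345.9615173339844, 94.19230651855469), (108.44389343261719, 40.21576690673828), 56.30992889404297)
[[0.4277, 0.2578, 0.048], [0.4151, 0.2955, 0.048], [0.5213, 0.3465, 0.048], [0.5375, 0.3066, 0.048]]
lens [0.5522 0.3419 0.044 ]
```

View pics/hB.png

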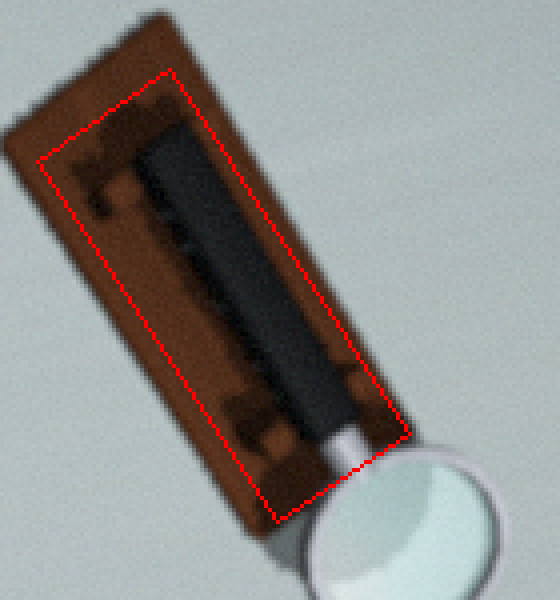

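```bash
python3 - <<'E'
from h import *
B=np.load('wB.npz');D=(B['K'],B['A'],B['o'])
a=plane(*D,331,55,.048);b=plane(*D,373.2,126.7,.048);l=plane(*D,391.2,156.7,.044)
print(a,b,l,np.linalg.norm((b-a)[:2]),np.degrees(np.arctan2(*(b-a)[1::-1])),np.degrees(np.arctan2(*(l-a)[1::-1])))
d=(l-a)[:2]/np.linalg.norm((l-a)[:2]);g=a[:2]+60*d/1000;g2=l[:2]-.078*d;print(g,g2)
to([*(g+g2)/2,.13])
E
```

```text
[0.43061987 0.2912327  0.048     ] [0.51455243 0.32534148 0.048     ] [0.55456736 0.34308126 0.044     ] 0.09059847969650507 22.115997476733668 22.700081916219194
[0.48597212 0.31438714] [0.48260943 0.31298049]
t 9.6 tcp [0.5316 0.1868 0.2482] F [ 0.3 -0.2  0.5] xhead 76.29 ydir [ 0.    -0.001 -1.   ] w 0.0
shift mm [112.2 118.1  76.1]
```

Request:
{"api": "apply_moves", "payload": {
  "rows": [
    [[0, 0, 0], [30, 0, 20], 60],
    [[0, 0, 0], [41, 0, 28], 60],
    [[0, 0, 0], [41, 10, 28], 60],
    [[0, -7.2, 0], [0, 30, 0], 60],
    [[0, -7.2, 0], [0, 30, 0], 60]
  ]
}}

```text
t: 10.1
tool_pos: [0.4851, 0.3141, 0.1789]
ee_rot: [0.496, 0.506, -0.504, -0.495]
wrist_force: [-0.0, -0.7, -0.4]
width: 0.0602
```

Request:
{"api": "apply_moves", "payload": {
  "rows": [
    [[0, -7.2, 0], [0, 30, 0], 60],
    [[0, -7.2, 0], [0, 20, 0], 60],
    [[0, -7.2, 0], [0, 0, 0], 60],
    [[0, 0, 0], [0, 0, 0], 60],
    [[0, 0, 0], [0, 0, 0], 60]
  ]
}}

```text
t: 10.6
tool_pos: [0.4851, 0.3129, 0.129]
ee_rot: [0.395, 0.587, -0.586, -0.395]
wrist_force: [0.7, 0.9, 0.1]
width: 0.0599
```

```bash
python3 - <<'E'
from h import *
to([.4845,.3137,.02])
im,K,A,o=cam('wrist');np.savez('wC',im=im,K=K,A=A,o=o)
v=im.copy()
for p in([.4307,.2912,.048],[.4845,.3137,.048],[.5145,.3254,.048],[.4845,.3137,.02]):
    q=proj(K,A,o,p);print(q.round(0));cv2.circle(v,tuple(int(x) for x in q),2,(255,0,0),-1)
save('wC',v)
E
```

```text
t 10.6 tcp [0.4851 0.3129 0.129 ] F [0.7 0.9 0.1] xhead 112.08 ydir [ 0.001  0.    -1.   ] w 0.0599
shift mm [  1.  109.    0.4]
[258. 128.]
[259. 203.]
[258. 240.]
[259. 192.]
```

View pics/wC.png

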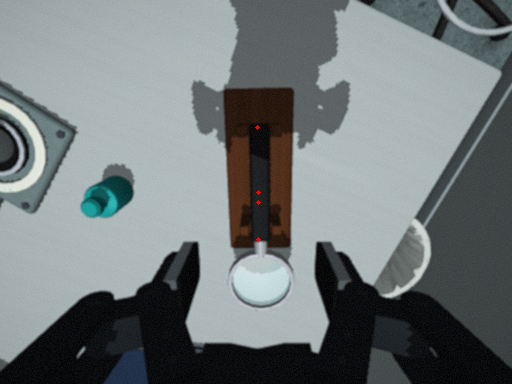

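View C: the handle runs (258,125)–(261,240), so it sits centred between the fingers and square to the jaws. Descend and grip.

Request:
{"api": "apply_moves", "payload": {
  "rows": [
    [[0, 0, 0], [1, 30, 0], 60],
    [[0, 0, 0], [0, 35, 0], 60],
    [[0, 0, 0], [0, 25, 0], 60],
    [[0, 0, 0], [0, 18, 0], 60],
    [[0, 0, 0], [0, 0, 0], 60]
  ]
}}

```text
t: 11.15
tool_pos: [0.4818, 0.3137, 0.0177]
ee_rot: [-0.393, -0.585, 0.589, 0.395]
wrist_force: [0.0, -0.4, 0.1]
width: 0.06
```

Request:
{"api": "apply_moves", "payload": {
  "rows": [
    [[0, 0, 0], [0, 0, 0], 30],
    [[0, 0, 0], [0, 0, 0], 20],
    [[0, 0, 0], [0, 0, 0], 12],
    [[0, 0, 0], [0, 0, 0], 5],
    [[0, 0, 0], [0, 0, 0], 5]
  ]
}}

```text
t: 11.65
tool_pos: [0.4853, 0.316, 0.0228]
ee_rot: [0.394, 0.589, -0.586, -0.393]
wrist_force: [0.0, 0.3, 5.6]
width: 0.0152
```

Request:
{"api": "apply_moves", "payload": {
  "rows": [
    [[0, 0, 0], [0, 0, 0], 5],
    [[0, 0, 0], [0, 0, 0], 5]
  ]
}}

```text
t: 11.85
tool_pos: [0.4853, 0.316, 0.0228]
ee_rot: [0.394, 0.589, -0.586, -0.393]
wrist_force: [0.3, -0.2, 6.4]
width: 0.0149
```

Request:
{"api": "apply_moves", "payload": {
  "rows": [
    [[0, 0, 0], [0, -4, 0], 5],
    [[0, 0, 0], [0, -8, 0], 5],
    [[0, 0, 0], [0, -15, 0], 5],
    [[0, 0, 0], [0, -20, 0], 5],
    [[0, 0, 0], [0, -20, 0], 5]
  ]
}}

```text
t: 12.35
tool_pos: [0.4834, 0.3151, 0.0886]
ee_rot: [-0.393, -0.587, 0.588, 0.394]
wrist_force: [-0.2, 0.3, 0.4]
width: 0.0148
```

Request:
{"api": "apply_moves", "payload": {
  "rows": [
    [[0, 0, 0], [0, -20, 0], 5],
    [[0, 0, 0], [0, -15, 0], 5],
    [[0, 0, 0], [0, 0, 0], 5],
    [[0, 0, 0], [0, 0, 0], 5],
    [[0, 0, 0], [0, 0, 0], 5]
  ]
}}

```text
t: 12.85
tool_pos: [0.4828, 0.3148, 0.121]
ee_rot: [-0.393, -0.587, 0.588, 0.394]
wrist_force: [-1.1, 0.9, -1.6]
width: 0.015
```

```bash
python3 - <<'E'
from h import *
d=np.array([np.cos(np.radians(22.5)),np.sin(np.radians(22.5))])
to([*(np.array([.533,.0875])-.078*d),.13])
im,K,A,o=cam('wrist');np.savez('wD',im=im,K=K,A=A,o=o)
S,K2,A2,o2=cam('scene');np.savez('sD',im=S,K=K2,A=A2,o=o2)
c=lambda i,x,y:cv2.resize(i[y:y+100,x:x+130],None,fx=3,fy=3,interpolation=cv2.INTER_CUBIC)
s=robot.get_state();q=proj(K2,A2,o2,s['tool_pos']).astype(int);print(q)
save('D',np.hstack([im[90:390],c(S,max(q[0]-65,0),max(q[1]-60,0))[:294]]) if False else np.hstack([cv2.resize(im,(400,300)),c(S,max(q[0]-65,0),max(q[1]-60,0))]))
E
```

```text
t 12.85 tcp [0.4828 0.3148 0.121 ] F [-1.1  0.9 -1.6] xhead 112.37 ydir [-0.002 -0.001 -1.   ] w 0.015
shift mm [-229.5   -8.6  118.1]
[200 115]
```

View pics/D.png

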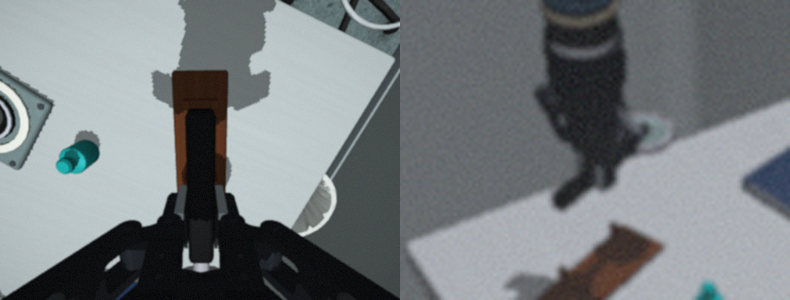

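View D: the loupe is gripped and clear of the cradle, and its slope in the picture is unchanged, so it looks level. Carry it to the stage.

Request:
{"api": "apply_moves", "payload": {
  "rows": [
    [[0, 0, 0], [-10, 0, 5], 5],
    [[0, 0, 0], [-20, 0, 10], 5],
    [[0, 0, 0], [-27, 0, 14], 5],
    [[0, 0, 0], [-30, 0, 16], 5],
    [[0, 0, 0], [-30, 0, 16], 5]
  ]
}}

```text
t: 13.45
tool_pos: [0.471, 0.182, 0.1218]
ee_rot: [-0.393, -0.587, 0.588, 0.393]
wrist_force: [0.9, 0.1, -0.3]
width: 0.0148
```

Request:
{"api": "apply_moves", "payload": {
  "rows": [
    [[0, 0, 0], [-30, 0, 16], 5],
    [[0, 0, 0], [-30, 0, 15], 5],
    [[0, 0, 0], [-25, 0, 13], 5],
    [[0, 0, 0], [-17, 0, 9], 5],
    [[0, 0, 0], [-10, 0, 4], 5]
  ]
}}

```text
t: 13.95
tool_pos: [0.4608, 0.0565, 0.122]
ee_rot: [-0.394, -0.587, 0.587, 0.394]
wrist_force: [-0.3, 0.5, -1.6]
width: 0.0151
```

Request:
{"api": "apply_moves", "payload": {
  "rows": [
    [[0, 0, 0], [0, 5, 0], 5],
    [[0, 0, 0], [0, 5, 0], 5],
    [[0, 0, 0], [0, 0, 0], 5],
    [[0, 0, 0], [0, 0, 0], 5],
    [[0, 0, 0], [0, 0, 0], 5]
  ]
}}

```text
t: 14.45
tool_pos: [0.4617, 0.0592, 0.1124]
ee_rot: [-0.393, -0.588, 0.588, 0.393]
wrist_force: [-0.1, 0.2, -1.5]
width: 0.0148
```

```bash
python3 - <<'E'
from h import *
d=np.array([np.cos(np.radians(22.5)),np.sin(np.radians(22.5))])
to([*(np.array([.533,.0875])-.078*d),.100])
o=[]
for n in('top','scene'):
    im,K,A,oo=cam(n);np.savez('E'+n,im=im,K=K,A=A,o=oo)
    q=proj(K,A,oo,[.533,.0875,.125]).round().astype(int);x,y=q-[35,35];print(n,x,y);o.append(cv2.resize(im[y:y+70,x:x+65],None,fx=6,fy=6,interpolation=cv2.INTER_CUBIC))
save('E',np.hstack(o))
E
```

```text
t 14.45 tcp [0.4617 0.0592 0.1124] F [-0.1  0.2 -1.5] xhead 112.45 ydir [-0.  0. -1.] w 0.0148
shift mm [-1.2 12.4  1.3]
top 185 137
scene 218 119
```

View pics/E.png

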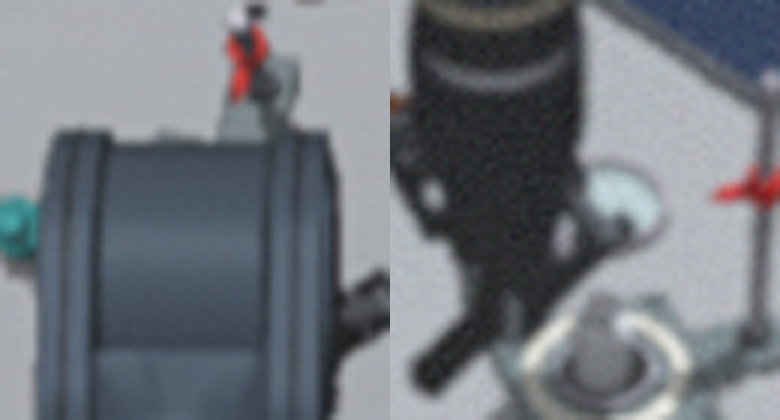

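```bash
python3 - <<'E'
from h import *
E=np.load('Escene.npz');K,A,o=E['K'],E['A'],E['o'];im=E['im']
h=np.radians(22.45);d=np.array([np.cos(h),np.sin(h),0]);n=np.array([-d[1],d[0],0])
g=np.array([.4617,.0592,.1286]);v=cv2.resize(im[119:189,218:283],None,fx=8,fy=8,interpolation=cv2.INTER_CUBIC)
def pt(p): return tuple(((proj(K,A,o,p)-[218,119]+.5)*8-.5).round().astype(int).tolist())
for pit,col in((0,(255,0,0)),):
    t=np.linspace(0,6.28,40);c=g+.078*d
    for z in(.005,-.005):
        cv2.polylines(v,[np.array([pt(c+.03*(np.cos(a)*d+np.sin(a)*n)+[0,0,z]) for a in t])],True,col,1)
    for s in(-1,1):
        for z in(-.009,.009): cv2.circle(v,pt(g-.06*d+s*.008*n+[0,0,z]),2,(0,255,0),-1)
cv2.circle(v,pt([.587,.076,.116]),3,(255,255,0),1)
save('F',v)
E
```

```text
(no output)
```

View pics/F.png

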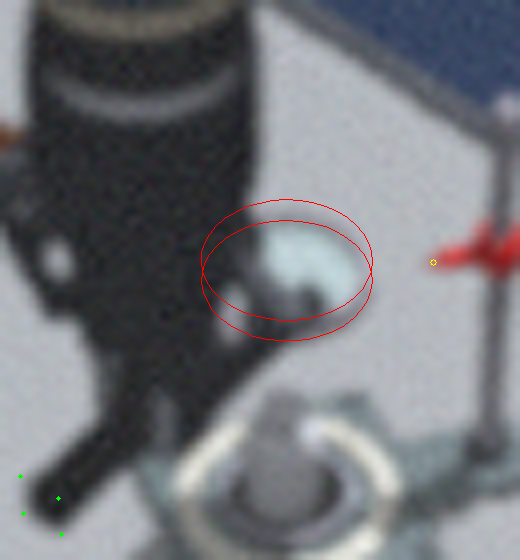

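View F: the predicted outline of the level lens fits within about 2–4 mm. I'll get the true silhouette by differencing against the first scene picture.

```bash
python3 - <<'E'
from h import *
E=np.load('Escene.npz');S=np.load('scene.npz');K,A,o=E['K'],E['A'],E['o']
d=np.abs(cv2.GaussianBlur(E['im'],(3,3),0).astype(int)-cv2.GaussianBlur(S['im'],(3,3),0).astype(int)).sum(2)
np.set_printoptions(linewidth=200)
print('cols 246..266, rows 140..166');print(d[140:167,246:267])
h=np.radians(22.45);dd=np.array([np.cos(h),np.sin(h),0]);n=np.array([-dd[1],dd[0],0])
t=np.linspace(0,6.28,200)
def ext(c,pit):
    e=dd*np.cos(pit)+np.array([0,0,np.sin(pit)]);w=np.cross(e,n)
    q=np.array([proj(K,A,o,c+.03*(np.cos(a)*e+np.sin(a)*n)+s*.005*w) for a in t for s in(-1,1)]);
    r=[round(f,1) for f in(q[:,0].max(),)]
    for col in(256,260,262): k=np.abs(q[:,0]-col)<.6; r+=[col,round(q[k,1].min(),1),round(q[k,1].max(),1)]
    return r
for pit in(-5,0,5):
  print(pit,ext(np.array([.4617,.0592,.1286])+.078*np.array([dd[0]*np.cos(np.radians(pit)),dd[1]*np.cos(np.radians(pit)),np.sin(np.radians(pit))]),np.radians(pit)))
E
```

```text
cols 246..266, rows 140..166
[[404 400 365 269 131  26  20  36  34  30  29  32  34  36  38  37  31  33  36  32  32]
 [402 395 353 247 106   9  26  37  38  34  30  32  35  35  37  35  30  33  35  34  34]
 [401 386 326 208  79   5  29  33  34  36  31  29  31  35  36  34  33  36  35  33  32]
 [399 378 294 166  48  14  26  28  30  32  32  27  29  34  35  32  34  36  35  30  29]
 [394 372 286 153  43   5  10   9  10  15  20  25  28  35  37  34  32  33  34  33  30]
 [392 377 309 187  79  34  27  31  30  22  15   2  10  20  30  33  30  31  32  36  35]
 [394 383 334 243 145  81  59  55  53  50  47  40  30  16   5  19  24  26  32  35  35]
 [391 379 349 290 193 100  46  28  23  27  34  43  52  48  27   4  15  25  30  31  32]
 [382 367 349 307 207  87  15  25  29  27  23  16  20  37  42  27   2  20  31  31  33]
 [375 357 338 295 192  64  30  67  69  68  69  60  38  15  24  36  19   9  26  30  33]
 [372 343 313 266 168  43  46  84  87  84  89  89  77  49  16  20  20   3  25  33  33]
 [369 339 299 246 157  44  41  82  92  86  87  91  89  75  46  18   7   8  25  35  33]
 [376 345 299 245 171  80  
[... 1032 characters left out ...]
27 253 165  80  17  17  26  28  31  31  30  33  35  31  31  32  32  34]
 [385 368 324 247 152  74  19  14  28  31  33  32  29  28  33  32  28  29  33  34  33]
 [372 328 248 152  74  32  20  12   0  16  30  31  26  31  34  31  28  31  35  36  33]]
-5 [np.float64(264.1), 256, np.float64(146.0), np.float64(162.3), 260, np.float64(147.3), np.float64(161.2), 262, np.float64(148.6), np.float64(160.1)]
0 [np.float64(264.1), 256, np.float64(143.7), np.float64(161.0), 260, np.float64(144.9), np.float64(159.7), 262, np.float64(146.2), np.float64(158.4)]
5 [np.float64(264.1), 256, np.float64(141.5), np.float64(159.6), 260, np.float64(142.7), np.float64(158.2), 262, np.float64(144.0), np.float64(156.9)]
```

Silhouette edges show the lens about 1–2 mm below the prediction, at z ≈ 0.127, with pitch under 2°. The tip is at z ≈ 0.1165, so lower by 10 mm.

Request:
{"api": "apply_moves", "payload": {
  "rows": [
    [[0, 0, 0], [-1, 3, 1], 5],
    [[0, 0, 0], [0, 4, 0], 5],
    [[0, 0, 0], [0, 3, 0], 5],
    [[0, 0, 0], [0, 0, 0], 5],
    [[0, 0, 0], [0, 0, 0], 5]
  ]
}}

```text
t: 15.05
tool_pos: [0.461, 0.0572, 0.1022]
ee_rot: [-0.393, -0.587, 0.588, 0.394]
wrist_force: [0.8, -0.1, -0.6]
width: 0.015
```

Request:
{"api": "apply_moves", "payload": {
  "rows": [
    [[0, 0, 0], [0, 0, 0], 5],
    [[0, 0, 0], [0, 0, 0], 5],
    [[0, 0, 0], [0, 0, 0], 5],
    [[0, 0, 0], [0, 0, 0], 5],
    [[0, 0, 0], [0, 0, 0], 5]
  ]
}}

```text
t: 15.55
tool_pos: [0.4612, 0.0572, 0.1025]
ee_rot: [0.394, 0.588, -0.587, -0.393]
wrist_force: [0.6, -0.3, -0.1]
width: 0.015
```

```bash
python3 - <<'E'
from h import *
to(None)
im,K,A,o=cam('scene');S=np.load('scene.npz')['im']
d=np.abs(cv2.GaussianBlur(im,(3,3),0).astype(int)-cv2.GaussianBlur(S,(3,3),0).astype(int)).sum(2)
for c in(256,260,262):print(c,'rows 144..168',d[144:169,c])
s=robot.get_state();h=np.radians(22.45);dd=np.array([np.cos(h),np.sin(h),0]);n=np.array([-dd[1],dd[0],0])
t=np.linspace(0,6.28,300)
for z in(.113,.117,.121):
    c=np.r_[s['tool_pos'][:2],z]+.078*dd
    q=np.array([proj(K,A,o,c+.03*(np.cos(a)*dd+np.sin(a)*n)+[0,0,b]) for a in t for b in(-.005,.005)])
    print(z,c.round(4),[(k,q[abs(q[:,0]-k)<.6,1].min().round(1),q[abs(q[:,0]-k)<.6,1].max().round(1)) for k in(256,260,262)],q[:,0].max().round(1))
hs=cv2.cvtColor(im,cv2.COLOR_RGB2HSV);m=(cv2.inRange(hs,(0,130,80),(8,255,255))|cv2.inRange(hs,(172,130,80),(180,255,255)))[135:165,262:300];ys,xs=np.nonzero(m);print('red left',xs.min()+262,ys[xs==xs.min()].mean()+135)
E
```

```text
t 15.55 tcp [0.4612 0.0572 0.1025] F [ 0.6 -0.3 -0.1] xhead 112.37 ydir [ 0. -0. -1.] w 0.015
256 rows 144..168 [ 38  37  32  18  12  44  36  22  67  89  96  95  64  22 149 243 270 272
 271 236 152  55   8  13  14]
260 rows 144..168 [ 44  42  39  34  25   5  33  47  18  27  61  83  92  89  67  22  41 103
 116  76  18  19  31  30  28]
262 rows 144..168 [33 35 32 34 39 32 17  3 19 18  8 28 45 44 20 26 61 66 39  3 29 33 30 29
 26]
0.113 [0.5333 0.087  0.113 ] [(256, np.float64(148.1), np.float64(165.4)), (260, np.float64(149.2), np.float64(164.2)), (262, np.float64(150.4), np.float64(163.1))] 264.2
0.117 [0.5333 0.087  0.117 ] [(256, np.float64(147.1), np.float64(164.4)), (260, np.float64(148.2), np.float64(163.2)), (262, np.float64(149.4), np.float64(162.1))] 264.2
0.121 [0.5333 0.087  0.121 ] [(256, np.float64(146.0), np.float64(163.4)), (260, np.float64(147.2), np.float64(162.3)), (262, np.float64(148.4), np.float64(161.1))] 264.3
red left 273 151.0
```

The lens now measures z ≈ 0.116 against the tip's ≈ 0.1165, and it is centred at (0.533, 0.087). The arm is at rest, so I hand in.

```bash
python3 -c "
from h import *
print(ticket.hand_in()); to(None)"
```

```text
the job is handed in; nothing more can be done
None
the job is handed in; nothing more can be done
```

I pressed green, yellow and blue in that order, then took the loupe by its handle from the cradle. I handed in while holding it still over the steel weight; no verdict was reported.

- **Keys:** each one reached its stop at z ≈ 0.028 m with 8–12 N. I lifted the fingers well clear after each, but did not check with the camera that the keys came up.
- **Lens height:** about 0.116 m in the scene camera. The pointer tip is at about 0.1165 m, though pairs of views put it anywhere from 0.110 to 0.119 m.
- **Lens centring:** at about (0.533, 0.087) m. Estimates of the weight's axis spread a few millimetres around that: x from 0.528 to 0.536 m, y mostly 0.085–0.089 m. One look at the knob gave y = 0.095 m.
- **Level and still:** the lens edges fit a level loupe to within about 2°, and the tool pose changed by under 1 mm over the last half second. Finger opening was 15 mm.
- **Not checked:** the top camera could not see the lens because the arm blocked it, so the final lens position comes from the scene camera and arm pose only. I did not re-measure the bystander objects, but the arm passed well above them.

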